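# Load two tack-welding fixtures

### The arm

A 6-joint arm with a two-finger parallel gripper is mounted at the origin on the work surface. World frame = base frame: x ahead of the robot, y to its left, z up, the work surface at z = 0. Lengths are in m, angles in rad, forces in N, time in s.
With the tool pointing down it reaches from about 0.425 to 0.95 m from the base axis. Payload 3.5 kg.
Tool frame: the origin (TCP) lies at the very end of the fingers, on their centre line; the grasp point (between the pads) lies 19 mm behind it; z points along the fingers, y is the line along which they close (so a half turn about z gives the same grasp; the last joint's range is limited). The gripper opens to 85 mm and grips with 20 to 120 N. Pads are 22 mm wide; open, the fingers measure 114 mm over their backs; the gripper's body (76 mm by 85 mm) begins 54 mm behind the grasp point. The pads swing forward as they close: fully open they stand 13 mm farther back than shut.
Start: joints at [-1.402, 0.286, 1.577, -0, 1.279, -0.15], TCP at [0.212, -0.641, 0.231] pointing down, gripper open.
Joint ranges: [-2.77, 2.77], [-0.9, 2.22], [0.21, 2.48], [-1.53, 4.67], [0.24, 2.81], [-2.84, 2.84]. Speed limits (rad/s): [2.79, 2.79, 3.14, 3.14, 3.14, 3.14].

### API

Orientations are given as a unit quaternion [x, y, z, w].
In Python, from cell import arm, cams, job_done gives the robot as it stands. The module is installed in compiled form; this text tells all that it offers.
- The arm moves only by the tool play_rows, never from a script. Its argument "deltas" is one flat list of numbers, 5 for each row, row after row: the shift along the tool's x, y, z scaled (see below), then the turn about the tool's z scaled (see below), then the gripper's target within -1 to 1 (fully open at 1, half-way at 0, shut at -1). A call has 1 to 12 rows; each row shifts and turns the commanded pose from where the row before left it, along the tool's axes as they then stand; what a row does not reach is not made up. The controller multiplies each number of a shift by 30 mm and each number of a turn by 180 degrees. A row lasts 1/12 s, in which the tool goes at most 41.7 mm and 7.16 degrees, less where a joint would pass 70% of its speed; a pose out of reach is approached as far as the arm can. A call with a number of a shift or a turn outside -1 to 1 is refused whole. A call with a gripper value outside its range is refused whole. The fingers move at their own pace and stop on an object; the grip force is fixed at half the most. Time passes only in rows, so rows that do not move let the fingers close. It gives the time, the measured TCP pose, the force, the opening and the grip force at its end, in the units of the state.
- arm.sense(): the state, without advancing time (a new reading comes with each control period).
- cams.grab_frame(name): name is "scene" or "top" or "wrist"; returns the picture (400x640x3 uint8, red, green, blue); there is no depth.
- cams.get_calibration(name): a dict with "K" (3x3 intrinsics, pixels), "extrinsics" (4x4, takes a point from world to camera coordinates). Camera axes: x right, y down, z forward; pixel columns grow to the right and rows downward; lengths in m; the calibration is good to about 2 mm. The wrist camera is an equidistant fisheye: a pixel r from the principal point sees the ray r / f radians off the axis. A picture is of the moment at which its call begins: read the wrist's pose just before it. get_calibration takes no time and is no camera call; for the wrist camera it gives the pose at the moment of the call.
- job_done(): hands the job in; it is judged then, once.
The state is a dict: "t": time; "joints": joint angles; "dq": joint speeds; "tau": joint torques, N m; "ee_pos": TCP position; "orientation": TCP orientation; "force": force on the tool from outside, world axes, zero at the start; "ft_torque": the same for the moment, N m; "grip_width": finger opening in m; "grip_force": force on a finger pad.
Only numpy, scipy, OpenCV 4.12 (cv2) and the standard library are available. Lean on these libraries where they do the work, as an engineer would, in place of code of your own. Each camera call takes 0.05 s, during which the arm holds its last target. There are 200 camera calls.

### The job

Load both tack-welding fixtures, every part threaded over the fixture's upright pin and lying flat on what is below it. On the blue fixture put the copper backing ring first, then the steel flange hub upward, then the cap with the blue knob on top; on the green fixture put the yellow pipe stub standing upright, then the cap with the green knob on top. Do not knock over the white jar of electrodes.

Things in the scene. Friction and masses are not known exactly. Their poses are not given: they have to be found in the camera images.
- blue_fixture: Fixed to the table. 110 mm square blue base plate 12 mm thick, on it a pale metal faceplate (96 mm diameter, 8 mm thick) whose top, the seat, is 20 mm above the origin; from its centre a vertical steel pin of 16 mm diameter rises 60 mm above the seat (top at 80 mm), the last 8 mm tapered to a 6 mm tip. Origin: centre of the underside, on the pin's axis, at table level; z up.
- green_fixture: Fixed to the table. 110 mm square green base plate 12 mm thick, on it a pale metal faceplate (96 mm diameter, 8 mm thick) whose top, the seat, is 20 mm above the origin; from its centre a vertical steel pin of 16 mm diameter rises 60 mm above the seat (top at 80 mm), the last 8 mm tapered to a 6 mm tip. Origin: centre of the underside, on the pin's axis, at table level; z up.
- copper_ring: Copper-coloured flat backing ring lying on the table: 60 mm outer diameter, 28 mm through bore, 14 mm high, about 0.27 kg. Origin: centre of the underside; z is the bore's axis, up.
- flange: Bright steel pipe flange lying hub upward: disc 88 mm diameter and 12 mm thick with four dark bolt holes, on it a round hub 50 mm diameter from 12 to 34 mm above the origin (hold it by the hub); 28 mm bore right through; about 0.72 kg. Origin: centre of the underside; z is the bore's axis, up.
- pipe_stub: Yellow-painted short thick-walled pipe standing upright: 48 mm outer diameter, 30 mm through bore, 45 mm high, about 0.38 kg. Origin: centre of the underside; z is its axis, up.
- blue_cap: Clamping cap standing upright: black round foot 46 mm diameter, 22 mm high, with a blind bore in its underside (26 mm diameter, 18 mm deep) that fits loosely over the pin; on top a blue round knob 30 mm diameter (22 to 46 mm above the origin) to hold it by. About 0.12 kg. Origin: centre of the underside; z up its axis. Its foot rests on the part below, the flange.
- green_cap: Clamping cap standing upright: black round foot 46 mm diameter, 22 mm high, with a blind bore in its underside (26 mm diameter, 18 mm deep) that fits loosely over the pin; on top a green round knob 30 mm diameter (22 to 46 mm above the origin) to hold it by. About 0.12 kg. Origin: centre of the underside; z up its axis. Its foot rests on the part below, the pipe stub.
- electrode_jar: White open plastic jar, 60 mm diameter, 90 mm high, with thin metal rods standing in it up to 140 mm high; loose, 0.35 kg, not part of the job, must stay standing. Origin: centre of the underside; z up. Unlisted small things lying about are at least 60 mm from the centre of any part and lower than 60 mm.
There are look-alikes about, which are no part of the job. Leave any purple or turquoise look-alike of the blue_cap alone.

How it is judged:
By the outcome, as a careful person would: the job done as asked, in the order asked, and still so for the second after the job is handed in, with the robot touching nothing.
It also fails if it takes over 118 s, if anything falls off the work surface, if the arm or the gripper's body presses on something with over 40 N, if the wrist force passes 120 N, or if a joint passes its speed limit or range.

## Working session

There is one attempt and no reset: what is moved stays moved. The work goes in short steps, Python scripts to look and compute and a tool call to move; the robot and the scene stay as the last step left them, time stands still between calls to the robot, and variables do not carry over. Pictures are saved under pics/ and viewed, at most 14 in all, crops included, and the job is handed in when it is done.

Besides the shell and the picture viewer there is one more tool, called after "Request:" as name(argument=value, ...), one argument or row to a line, values as JSON. play_rows: Moves the arm, as the interface text tells. Its arguments: {"type":"object","properties":{"deltas":{"type":"array"}},"required":["deltas"]}

```bash
mkdir -p pics; ls; python3 - <<'E'
from cell import arm,cams
import cv2,numpy as np
s=arm.sense(); print({k:np.round(v,3).tolist() for k,v in s.items()})
for n in("top","scene"):
    c=cams.get_calibration(n);print(n,np.round(c["K"],1).tolist(),np.round(c["extrinsics"],3).tolist())
    cv2.imwrite(f"pics/{n}0.png",cams.grab_frame(n)[:,:,::-1])
c=cams.get_calibration("wrist");print(np.round(c["K"],1).tolist(),np.round(c["extrinsics"],3).tolist())
E
```

```text
pics
{'t': 0.0, 'joints': [-1.402, 0.287, 1.578, 0.0, 1.279, -0.15], 'dq': [0.001, 0.001, -0.001, -0.001, -0.001, -0.001], 'tau': [-0.001, -40.599, -29.262, -0.0, 0.006, -0.0], 'ee_pos': [0.211, -0.64, 0.23], 'orientation': [0.987, 0.159, -0.0, -0.001], 'force': [0.557, 0.193, -0.273], 'ft_torque': [0.005, 0.0, 0.021], 'grip_force': 0.0, 'grip_width': 0.086}
top [[370.2, 0.0, 316.3], [0.0, 370.2, 193.1], [0.0, 0.0, 1.0]] [[-0.02, -1.0, 0.003, 0.035], [-0.991, 0.019, -0.131, 0.515], [0.131, -0.005, -0.991, 0.79], [0.0, 0.0, 0.0, 1.0]]
scene [[503.4, 0.0, 314.4], [0.0, 503.4, 205.2], [0.0, 0.0, 1.0]] [[0.697, 0.717, 0.01, -0.38], [0.609, -0.585, -0.535, -0.271], [-0.377, 0.379, -0.845, 1.271], [0.0, 0.0, 0.0, 1.0]]
[[309.7, 0.0, 319.5], [0.0, 309.7, 201.1], [0.0, 0.0, 1.0]] [[0.313, -0.95, -0.002, -0.673], [-0.918, -0.303, 0.257, -0.033], [-0.245, -0.079, -0.966, 0.378], [0.0, 0.0, 0.0, 1.0]]
```

View pics/top0.png

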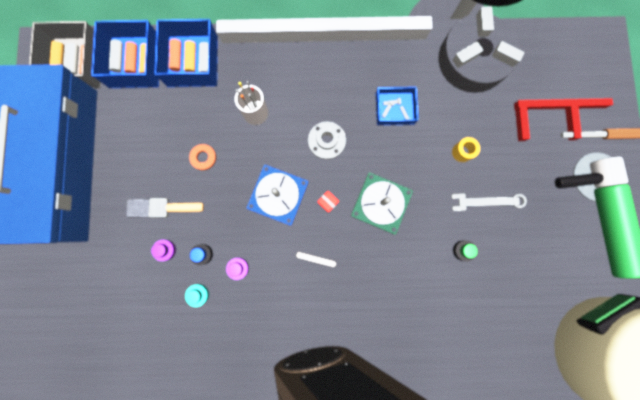

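View pics/scene0.png

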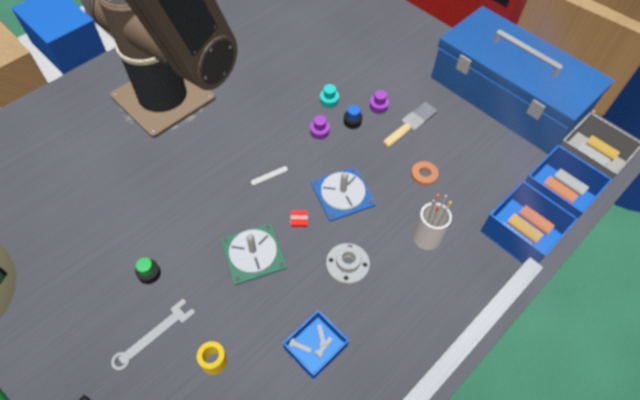

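Top view (col,row): copper ring (202,157), flange (327,140), pipe stub (467,149), jar (250,98), blue fixture (277,194), green fixture (383,202), green cap (467,250).
Candidates for the blue cap: (200,255) has a blue knob on a black foot; (162,250) and (236,268) are purple and (196,295) is turquoise. I choose (200,255) and check it in a crop. The orange, red and blue bits are clutter, and the only ring in view is the copper-coloured one.

```bash
cat > h.py <<'E'
from cell import arm,cams
import cv2,numpy as np
from scipy.spatial.transform import Rotation as R
def rays(n,uv,c=None):
    c=c or cams.get_calibration(n);K=np.array(c["K"]);E=np.array(c["extrinsics"])
    p=(np.atleast_2d(uv)-K[:2,2])/K[0,0]
    if n=="wrist":
        r=np.linalg.norm(p,axis=1,keepdims=True)+1e-12;d=np.hstack([p/r*np.sin(r),np.cos(r)])
    else: d=np.hstack([p,np.ones((len(p),1))])
    return -E[:3,:3].T@E[:3,3], d@E[:3,:3]
def onplane(n,uv,z,c=None):
    o,d=rays(n,uv,c);return (o+d*((z-o[2])/d[:,2])[:,None])[:,:2]
def proj(n,P,c=None):
    c=c or cams.get_calibration(n);K=np.array(c["K"]);E=np.array(c["extrinsics"])
    q=np.atleast_2d(P)@E[:3,:3].T+E[:3,3]
    if n=="wrist":
        r=np.linalg.norm(q[:,:2],axis=1,keepdims=True);p=q[:,:2]/r*np.arctan2(r,q[:,2:])
    else:p=q[:,:2]/q[:,2:]
    return p*K[0,0]+K[:2,2]
HSV=dict(orange=((5,110,80),(14,255,255)),yellow=((20,130,90),(33,255,255)),green=((50,90,50),(80,255,255)),blue=((100,120,60),(118,255,255)),
 pale=((0,0,150),(180,45,255)))
def blobs(img,col,amin=30):
    m=cv2.inRange(cv2.cvtColor(img,cv2.COLOR_RGB2HSV),*map(np.array,HSV[col]))
    cs,_=cv2.findContours(m,cv2.RETR_EXTERNAL,cv2.CHAIN_APPROX_NONE)
    return [c for c in cs if cv2.contourArea(c)>amin]
def circ(n,cnt,z,c=None):
    """least-squares circle through hull of contour cast on plane z"""
    P=onplane(n,cv2.convexHull(cnt)[:,0].astype(float),z,c)
    s=np.linalg.lstsq(np.c_[2*P,np.ones(len(P))],(P**2).sum(1),rcond=None)[0]
    r=np.sqrt(s[2]+s[:2]@s[:2]);return s[:2],r,np.std(np.linalg.norm(P-s[:2],axis=1))
E
python3 - <<'E'
from h import *
im=cams.grab_frame("top");cv2.imwrite("pics/c.png",cv2.resize(im[225:315,140:260,::-1],None,fx=5,fy=5,interpolation=2))
seeds=dict(ring=("orange",(202,157),.010),stub=("yellow",(467,149),.045),gcap=("green",(467,250),.040),bcap=("blue",(200,255),.040),
 flange=("pale",(327,140),.006),bfix=("blue",(277,194),.012),gfix=("green",(383,202),.012),bface=("pale",(277,194),.02),gface=("pale",(383,202),.02))
for k,(col,s,z) in seeds.items():
    b=[c for c in blobs(im,col) if abs(cv2.boundingRect(c)[0]+cv2.boundingRect(c)[2]/2-s[0])<15 and abs(cv2.boundingRect(c)[1]+cv2.boundingRect(c)[3]/2-s[1])<15]
    if not b: print(k,"none");continue
    c=max(b,key=cv2.contourArea);p,r,e=circ("top",c,z)
    extra=""
    if "fix" in k:
        P=onplane("top",c[:,0].astype(float),z).astype(np.float32);q=cv2.minAreaRect(P);extra=np.round(q[0],4),np.round(q[1],3)
    print(k,np.round(p,4),"D",round(2*r,4),"e",round(e,4),"reach",round(np.hypot(*p),3),extra)
E
```

```text
ring [0.6088 0.2871] D 0.0588 e 0.0005 reach 0.673 
stub [ 0.607  -0.3097] D 0.0564 e 0.003 reach 0.681 
gcap [ 0.3833 -0.3033] D 0.0344 e 0.0006 reach 0.489 
bcap [0.3863 0.2845] D 0.0335 e 0.0004 reach 0.48 
flange [0.6415 0.0278] D 0.1385 e 0.0109 reach 0.642 
bfix [0.5197 0.1145] D 0.1385 e 0.0065 reach 0.532 (array([0.5176, 0.1142]), array([0.111, 0.111]))
gfix [ 0.4907 -0.1192] D 0.1286 e 0.0065 reach 0.505 (array([ 0.4934, -0.1235]), array([0.107, 0.107]))
bface [0.5178 0.1144] D 0.0959 e 0.0003 reach 0.53 
gface [ 0.4938 -0.124 ] D 0.0979 e 0.0002 reach 0.509
```

View pics/c.png

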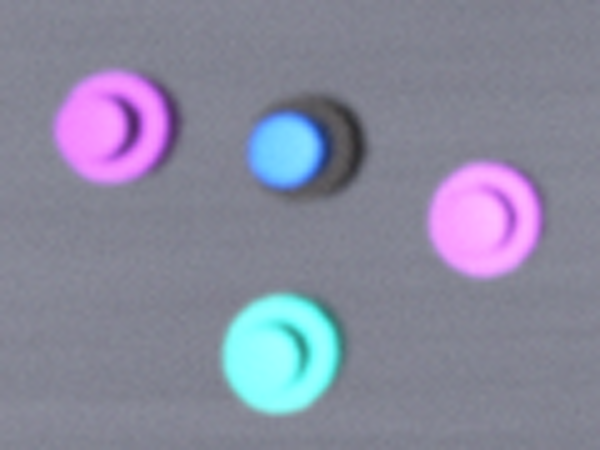

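The crop shows one blue knob on a black foot, crop centre about (290,150) and full-frame (198,255). Its neighbours are purple, magenta and turquoise all over, so the choice stands. I start with the stub and take a closer wrist look above it.

```bash
cat >> h.py <<'E'
def plan(x,y,z,dyaw=0):
    s=arm.sense();r=R.from_quat(s["orientation"]);p=np.array(s["ee_pos"])
    d=r.inv().apply(np.array([x,y,z])-p)
    print("t",round(s["t"],2),"at",np.round(p,4),"yaw",round(np.degrees(np.arctan2(r.as_matrix()[1,0],r.as_matrix()[0,0])),1),"tilt",np.round(r.as_matrix()[:2,2],4),"units",np.round(d/.03,3),"mm",np.round(d*1000,1),"width",round(s["grip_width"],4),"gf",np.round(s["grip_force"],1),"F",np.round(s["force"],1),"j",np.round(s["joints"],2))
E
python3 - <<'E'
from h import *
c=cams.get_calibration("wrist");E=np.array(c["extrinsics"]);o=-E[:3,:3].T@E[:3,3]
s=arm.sense();r=R.from_quat(s["orientation"]);print("cam in tool",r.inv().apply(o-s["ee_pos"]),"axis",r.inv().apply(E[2,:3]))
im=cams.grab_frame("top")
for c in blobs(im,"pale"):
    x,y,w,h=cv2.boundingRect(c)
    if abs(x+w/2-327)<30 and abs(y+h/2-140)<30: print(x,y,w,h)
print("jar",onplane("top",[(249,98)],.09))
plan(.600,-.310,.20)
E
```

```text
cam in tool [ 0.0648093  -0.00102391 -0.14290017] axis [-2.57409806e-01  5.19253062e-04  9.66302190e-01]
277 120 71 40
jar [[0.71684464 0.16561743]]
t 0.2 at [ 0.2115 -0.6406  0.2305] yaw 18.3 tilt [-0.0003  0.0015] units [15.75  -6.404  1.028] mm [ 472.5 -192.1   30.8] width 0.0853 gf 0.0 F [-0.4 -0.3 -0.1] j [-1.4   0.29  1.58 -0.    1.28 -0.15]
```

```bash
python3 - <<'E'
from h import *
plan(.32,-.42,.25)
r=R.from_quat(arm.sense()["orientation"]);print(r.inv().apply([.28,.11,-.05])/.03)
E
```

```text
t 0.2 at [ 0.2115 -0.6406  0.2305] yaw 18.3 tilt [-0.0003  0.0015] units [ 5.738 -5.849 -0.642] mm [ 172.2 -175.5  -19.3] width 0.0853 gf 0.0 F [-0.4 -0.3 -0.1] j [-1.4   0.29  1.58 -0.    1.28 -0.15]
[10.01191788 -0.55425211  1.66962219]
```

Request:
play_rows(
  deltas=[0.72,-0.73,-0.08,0,1,0.72,-0.73,-0.08,0,1,0.72,-0.73,-0.08,0,1,0.72,-0.73,-0.08,0,1,0.72,-0.73,-0.08,0,1,0.72,-0.73,-0.08,0,1,0.72,-0.73,-0.08,0,1,0.72,-0.73,-0.08,0,1,0.95,-0.05,0.1,0,1,0.95,-0.05,0.1,0,1,0.95,-0.05,0.1,0,1,0.95,-0.05,0.1,0,1],
)

```text
t: 1.2
ee_pos: [0.4282, -0.3781, 0.2385]
orientation: [0.987, 0.159, 0.0, 0.0]
force: [0.3, -0.9, 0.3]
grip_width: 0.0857
grip_force: 0.0
```

Request:
play_rows(
  deltas=[0.9,-0.05,0.18,0,1,0.9,-0.05,0.18,0,1,0.9,-0.05,0.18,0,1,0.9,-0.05,0.18,0,1,0.9,-0.05,0.18,0,1,0.9,-0.05,0.18,0,1,0.8,-0.04,0.18,0,1,0,0,0,0,1,0,0,0,0,1,0,0,0,0,1],
)

```text
t: 2.03
ee_pos: [0.6001, -0.3111, 0.2005]
orientation: [0.987, 0.159, -0.0, -0.0]
force: [-0.1, -0.5, 0.1]
grip_width: 0.0854
grip_force: 0.0
```

```bash
cat >> h.py <<'E'
def wrist(col,guess,z,save=None,amin=200):
    c=cams.get_calibration("wrist");im=cams.grab_frame("wrist")
    if save: cv2.imwrite(save,im[:,:,::-1])
    g=proj("wrist",[*guess,z],c)[0];print("expected px",g.round())
    for b in blobs(im,col,amin):
        x,y,w,h=cv2.boundingRect(b);m=np.array([x+w/2,y+h/2])
        if np.linalg.norm(m-g)<90: p,r,e=circ("wrist",b,z,c);print("px",m,w,h,"pos",p.round(4),"D",(2*r).round(4),"e",e.round(4))
    return c,im
E
python3 - <<'E'
from h import *
wrist("yellow",(.607,-.31),.045,"pics/w1.png")
plan(.607,-.31,.2)
E
```

```text
expected px [322. 180.]
px [328.5 176.5] 49 51 pos [ 0.6117 -0.3156] D 0.0492 e 0.0008
t 2.08 at [ 0.5999 -0.3115  0.2008] yaw 18.2 tilt [-0.0004 -0.0002] units [0.241 0.027 0.028] mm [7.2 0.8 0.8] width 0.0854 gf 0.0 F [-0.2  0.3 -0.5] j [-0.63  0.31  1.6  -0.    1.23  0.62]
```

View pics/w1.png

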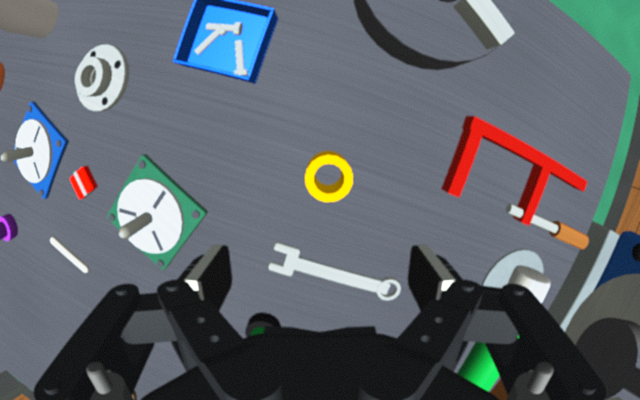

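Wrist view: stub at (328,177), measured diameter 49 mm (true 48) at (0.612,-0.316). The wrench, blue tray and red frame are clear of it. Descending and grasping.

Request:
play_rows(
  deltas=[0.11,0.08,0.6,0,1,0.11,0.08,0.6,0,1,0.11,0.09,0.8,0,1,0,0,0.9,0,1,0,0,0.9,0,1,0,0,0.9,0,1,0,0,0.9,0,1,0,0,0.6,0,1,0,0,0,0,1,0,0,0,0,1],
)

```text
t: 2.92
ee_pos: [0.611, -0.3154, 0.0141]
orientation: [0.987, 0.158, -0.001, -0.001]
force: [-0.6, -0.1, 0.5]
grip_width: 0.0858
grip_force: 0.0
```

Request:
play_rows(
  deltas=[0,0,0,0,-1,0,0,0,0,-1,0,0,0,0,-1,0,0,0,0,-1,0,0,0,0,-1,0,0,0,0,-1,0,0,0,0,-1,0,0,0,0,-1,0,0,0,0,-1,0,0,0,0,-1],
)

```text
t: 3.75
ee_pos: [0.6138, -0.3162, 0.0174]
orientation: [0.987, 0.159, 0.001, 0.002]
force: [-0.3, -0.4, 7.4]
grip_width: 0.0457
grip_force: 63.5
```

Request:
play_rows(
  deltas=[0,0,-0.5,0,-1,0,0,-0.8,0,-1,0,0,-0.8,0,-1,0,0,-0.8,0,-1,0,0,-0.8,0,-1,0,0,-0.8,0,-1,0,0,-0.5,0,-1,0,0,0,0,-1,0,0,0,0,-1],
)

```text
t: 4.5
ee_pos: [0.6123, -0.3149, 0.165]
orientation: [0.987, 0.159, 0.0, 0.0]
force: [-0.1, -1.5, -4.1]
grip_width: 0.0457
grip_force: 62.8
```

```bash
python3 - <<'E'
from h import *
plan(.4938,-.124,.165)
cv2.imwrite("pics/w2.png",cams.grab_frame("wrist")[130:400,130:510,::-1])
E
```

```text
t 4.5 at [ 0.6123 -0.3149  0.165 ] yaw 18.3 tilt [ 0.0005 -0.0003] units [-1.755e+00 -7.281e+00 -4.000e-03] mm [-5.270e+01 -2.184e+02 -1.000e-01] width 0.0457 gf 62.8 F [-0.1 -1.5 -4.1] j [-0.62  0.37  1.59  0.    1.18  0.63]
```

View pics/w2.png

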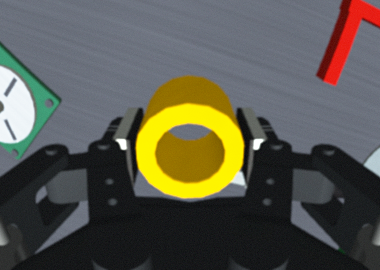

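The picture shows the stub held between the pads, bore visible at crop (190,145). Next I measure its in-hand offset.

```bash
python3 - <<'E'
from h import *
p=arm.sense()["ee_pos"]
c=cams.get_calibration("wrist");im=cams.grab_frame("wrist")
m=(cv2.inRange(cv2.cvtColor(im,cv2.COLOR_RGB2HSV),(20,130,175),(33,255,255)))
cs,_=cv2.findContours(m,cv2.RETR_EXTERNAL,cv2.CHAIN_APPROX_NONE);b=max(cs,key=cv2.contourArea)
q=circ("wrist",b,.194,c);print(cv2.boundingRect(b),q,q[0]-p[:2])
E
```

```text
(266, 233, 108, 95) (array([ 0.61060104, -0.3136655 ]), np.float64(0.02297394389043941), np.float64(0.00021075684755688122)) [-0.00087205  0.00069126]
```

Request:
play_rows(
  deltas=[-0.22,-0.91,0,0,-1,-0.22,-0.91,0,0,-1,-0.22,-0.91,0,0,-1,-0.22,-0.91,0,0,-1,-0.22,-0.91,0,0,-1,-0.22,-0.91,0,0,-1,-0.22,-0.91,0,0,-1,-0.22,-0.91,0,0,-1,0,0,0,0,-1,0,0,0,0,-1,0,0,0,0,-1],
)

```text
t: 5.52
ee_pos: [0.4933, -0.1241, 0.1636]
orientation: [0.987, 0.159, -0.001, -0.0]
force: [-0.3, 0.4, -3.7]
grip_width: 0.0455
grip_force: 63.1
```

```bash
python3 - <<'E'
from h import *
plan(.4948,-.1245,.037)
cv2.imwrite("pics/s2.png",cv2.resize(cams.grab_frame("scene")[100:330,140:400,::-1],None,fx=2.5,fy=2.5))
E
```

```text
t 5.52 at [ 0.4933 -0.1241  0.1636] yaw 18.3 tilt [-0.0016  0.0005] units [0.048 0.033 4.218] mm [  1.4   1.  126.6] width 0.0455 gf 63.1 F [-0.3  0.4 -3.7] j [-0.45 -0.01  2.04 -0.    1.12  0.81]
```

View pics/s2.png

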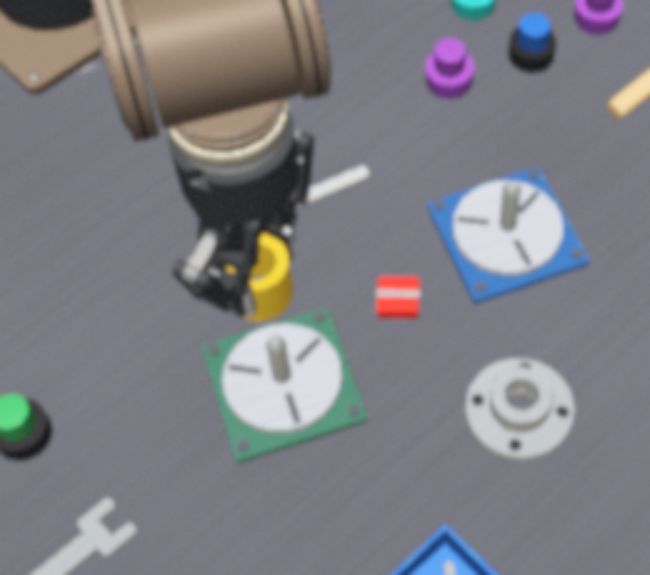

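The stub hangs at crop (265,275), in line with the green fixture's pin allowing for height. Lowering it.

Request:
play_rows(
  deltas=[0.05,0.03,0.6,0,-1,0,0,0.7,0,-1,0,0,0.6,0,-1,0,0,0.6,0,-1,0,0,0.5,0,-1,0,0,0.5,0,-1,0,0,0.4,0,-1,0,0,0.2,0,-1,0,0,0.1,0,-1,0,0,0,0,-1,0,0,0,0,-1],
)

```text
t: 6.48
ee_pos: [0.4962, -0.1251, 0.0394]
orientation: [0.987, 0.159, 0.001, 0.0]
force: [-0.1, -0.0, -3.6]
grip_width: 0.046
grip_force: 63.1
```

Request:
play_rows(
  deltas=[0,0,0.07,0,-1,0,0,0,0,-1,0,0,0,0,-1],
)

```text
t: 6.73
ee_pos: [0.4962, -0.1249, 0.0374]
orientation: [0.987, 0.159, 0.001, 0.001]
force: [1.0, 0.2, -2.0]
grip_width: 0.046
grip_force: 63.2
```

Request:
play_rows(
  deltas=[0,0,0,0,-0.2,0,0,0,0,0.2,0,0,0,0,0.6,0,0,0,0,1,0,0,0,0,1,0,0,0,0,1,0,0,-0.4,0,1,0,0,-0.9,0,1,0,0,-0.9,0,1,0,0,-0.9,0,1,0,0,-0.9,0,1,0,0,-0.6,0,1],
)

```text
t: 7.73
ee_pos: [0.4965, -0.125, 0.1788]
orientation: [0.987, 0.159, 0.002, 0.001]
force: [0.4, -0.3, -1.3]
grip_width: 0.0855
grip_force: 0.0
```

```bash
python3 - <<'E'
from h import *
print(arm.sense()["ee_pos"])
c,im=wrist("yellow",(.494,-.124),.065,"pics/w3.png")
plan(.42,-.27,.19)
plan(.385,-.300,.18)
E
```

```text
[ 0.49651205 -0.12501001  0.1787804 ]
expected px [318. 200.]
px [319.  197.5] 54 59 pos [ 0.4958 -0.1243] D 0.0491 e 0.0012
t 7.78 at [ 0.4984 -0.1258  0.1822] yaw 18.3 tilt [ 0.0097 -0.0046] units [-3.986  3.746 -0.262] mm [-119.6  112.4   -7.9] width 0.0849 gf 0.0 F [ 1.3 -0.3  1.9] j [-0.44 -0.03  2.02  0.    1.14  0.81]
t 7.78 at [ 0.4984 -0.1258  0.1822] yaw 18.3 tilt [ 0.0097 -0.0046] units [-5.41   4.327  0.064] mm [-162.3  129.8    1.9] width 0.0849 gf 0.0 F [ 1.3 -0.3  1.9] j [-0.44 -0.03  2.02  0.    1.14  0.81]
```

View pics/w3.png

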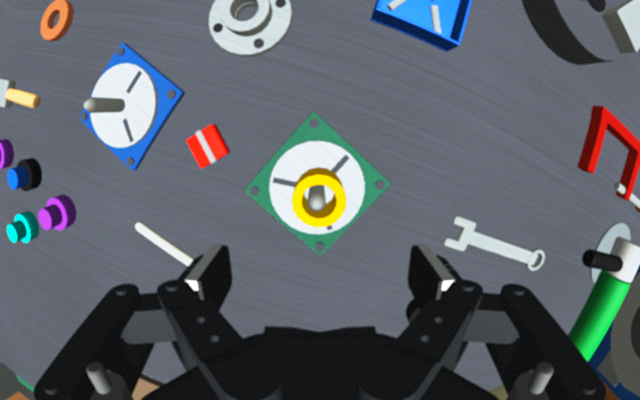

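The stub stands flat on the green fixture with the pin inside its bore at (318,198). Next is the green cap.

Request:
play_rows(
  deltas=[-0.9,0.72,0,0,0.4,-0.9,0.72,0,0,0.4,-0.9,0.72,0,0,0.4,-0.9,0.72,0,0,0.4,-0.9,0.72,0,0,0.4,-0.9,0.72,0,0,0.4,0,0,0,0,0.4,0,0,0,0,0.4,0,0,0,0,0.4],
)

```text
t: 8.53
ee_pos: [0.3822, -0.2981, 0.1747]
orientation: [0.987, 0.158, 0.0, -0.0]
force: [0.3, 0.7, -0.5]
grip_width: 0.0599
grip_force: 0.0
```

```bash
python3 - <<'E'
from h import *
wrist("green",(.383,-.303),.046)
plan(.383,-.303,.020)
E
```

```text
expected px [326. 194.]
px [325. 193.] 34 36 pos [ 0.3835 -0.301 ] D 0.0316 e 0.0006
t 8.58 at [ 0.3825 -0.2976  0.1746] yaw 18.3 tilt [-0.      0.0006] units [-0.041  0.178  5.152] mm [ -1.2   5.3 154.6] width 0.0593 gf 0.0 F [ 0.2  0.6 -0.9] j [-0.87 -0.08  2.09  0.    1.14  0.38]
```

Request:
play_rows(
  deltas=[0,0.07,0.6,0,0.4,0,0.06,0.8,0,0.4,0,0,0.8,0,0.4,0,0,0.8,0,0.4,0,0,0.8,0,0.4,0,0,0.7,0,0.4,0,0,0.5,0,0.4,0,0,0,0,0.4,0,0,0,0,0.4],
)

```text
t: 9.33
ee_pos: [0.3837, -0.3006, 0.024]
orientation: [0.987, 0.16, -0.001, -0.001]
force: [-0.5, 0.9, -0.0]
grip_width: 0.0594
grip_force: 0.0
```

Request:
play_rows(
  deltas=[0,0,0,0,-1,0,0,0,0,-1,0,0,0,0,-1,0,0,0,0,-1,0,0,0,0,-1,0,0,0,0,-1,0,0,0,0,-1,0,0,0,0,-1],
)

```text
t: 10.0
ee_pos: [0.3846, -0.3031, 0.0265]
orientation: [0.987, 0.159, 0.001, 0.001]
force: [0.2, 2.1, 6.4]
grip_width: 0.0279
grip_force: 59.7
```

Request:
play_rows(
  deltas=[0,0,-0.5,0,-1,0,0,-0.8,0,-1,0,0,-0.8,0,-1,0,0,-0.8,0,-1,0,0,-0.8,0,-1,0,0,-0.8,0,-1,0,0,-0.5,0,-1,0,0,0,0,-1,0,0,0,0,-1],
)

```text
t: 10.75
ee_pos: [0.3835, -0.3023, 0.1751]
orientation: [0.987, 0.159, 0.0, 0.001]
force: [-0.3, 0.1, -1.8]
grip_width: 0.028
grip_force: 59.3
```

```bash
python3 - <<'E'
from h import *
p=arm.sense()["ee_pos"]
wrist("green",p[:2],p[2]+.022)
plan(.495,-.1245,.17)
E
```

```text
expected px [322. 273.]
px [320. 264.] 66 74 pos [ 0.3864 -0.3005] D 0.0333 e 0.0013
t 10.8 at [ 0.3829 -0.3016  0.1737] yaw 18.3 tilt [-0.0008  0.0009] units [ 5.398 -4.437  0.125] mm [ 161.9 -133.1    3.7] width 0.028 gf 59.3 F [ 0.3  0.7 -1.2] j [-0.88 -0.08  2.08 -0.    1.14  0.38]
```

Request:
play_rows(
  deltas=[0.89,-0.74,0,0,-1,0.89,-0.74,0,0,-1,0.89,-0.74,0,0,-1,0.89,-0.74,0,0,-1,0.89,-0.74,0,0,-1,0.89,-0.74,0,0,-1,0,0,0,0,-1,0,0,0,0,-1,0,0,0,0,-1],
)

```text
t: 11.55
ee_pos: [0.4927, -0.1251, 0.1727]
orientation: [0.987, 0.159, -0.002, -0.001]
force: [-0.3, -0.8, -1.2]
grip_width: 0.0278
grip_force: 59.5
```

```bash
python3 - <<'E'
from h import *
plan(.4938,-.124,.0915)
E
```

```text
t 11.55 at [ 0.4927 -0.1251  0.1727] yaw 18.3 tilt [-0.0034  0.001 ] units [ 0.053 -0.018  2.706] mm [ 1.6 -0.5 81.2] width 0.0278 gf 59.5 F [-0.3 -0.8 -1.2] j [-0.45 -0.02  2.03 -0.    1.14  0.8 ]
```

Request:
play_rows(
  deltas=[0.03,0,0.5,0,-1,0,0,0.6,0,-1,0,0,0.5,0,-1,0,0,0.4,0,-1,0,0,0.3,0,-1,0,0,0.2,0,-1,0,0,0.1,0,-1,0,0,0,0,-1,0,0,0,0,-1],
)

```text
t: 12.3
ee_pos: [0.4951, -0.1255, 0.0972]
orientation: [0.987, 0.159, 0.0, 0.0]
force: [-0.3, 0.0, -1.1]
grip_width: 0.0276
grip_force: 59.5
```

Request:
play_rows(
  deltas=[0,0,0.1,0,-1,0,0,0.08,0,-1,0,0,0,0,-1,0,0,0,0,-1],
)

```text
t: 12.63
ee_pos: [0.495, -0.1252, 0.0915]
orientation: [0.987, 0.159, 0.0, 0.0]
force: [0.7, 0.2, -1.6]
grip_width: 0.028
grip_force: 59.6
```

Request:
play_rows(
  deltas=[0,0,0.03,0,-1,0,0,0,0,-0.3,0,0,0,0,0,0,0,0,0,0.4,0,0,0,0,0.4,0,0,0,0,0.4,0,0,-0.4,0,0.4,0,0,-0.9,0,0.6,0,0,-0.9,0,1,0,0,-0.7,0,1,0,0,-0.3,0,1,0,0,0,0,1],
)

```text
t: 13.63
ee_pos: [0.4964, -0.1259, 0.1899]
orientation: [0.987, 0.159, 0.003, 0.002]
force: [0.6, -0.6, -0.0]
grip_width: 0.0851
grip_force: 0.0
```

```bash
python3 - <<'E'
from h import *
wrist("green",(.495,-.1245),.111)
im=cams.grab_frame("scene");cv2.imwrite("pics/s3.png",cv2.resize(im[100:330,140:400,::-1],None,fx=2.5,fy=2.5))
plan(.6085,.287,.19)
E
```

```text
expected px [318. 210.]
px [316.  181.5] 140 137 pos [ 0.5125 -0.1168] D 0.0936 e 0.0054
t 13.73 at [ 0.4944 -0.125   0.1859] yaw 18.3 tilt [-0.0004  0.0002] units [  7.917 -11.849  -0.134] mm [ 237.5 -355.5   -4. ] width 0.0853 gf 0.0 F [-0.   0.1 -0.1] j [-0.45 -0.04  2.02  0.    1.16  0.81]
```

View pics/s3.png

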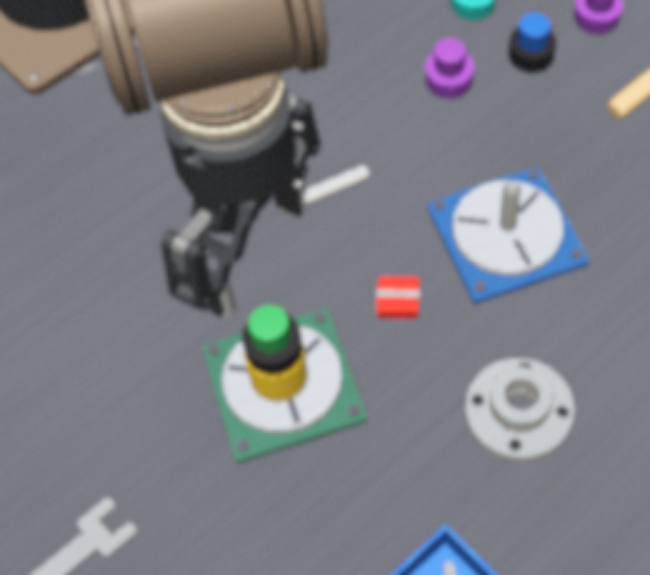

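The green fixture is loaded: green knob at crop (270,325) on the stub, upright. Next is the copper ring.

Request:
play_rows(
  deltas=[0.66,-0.98,0,0,1,0.66,-0.98,0,0,1,0.66,-0.98,0,0,1,0.66,-0.98,0,0,1,0.66,-0.98,0,0,1,0.66,-0.98,0,0,1,0.66,-0.98,0,0,1,0.66,-0.98,0,0,1,0.66,-0.98,0,0,1,0.66,-0.98,0,0,1,0.66,-0.98,0,0,1,0.66,-0.98,0,0,1],
)

```text
t: 14.73
ee_pos: [0.6086, 0.2857, 0.1831]
orientation: [0.987, 0.159, -0.002, 0.0]
force: [0.3, -0.6, 0.3]
grip_width: 0.0855
grip_force: 0.0
```

Request:
play_rows(
  deltas=[0,0,0.2,0,1,0,0,0,0,1,0,0,0,0,1,0,0,0,0,1],
)

```text
t: 15.07
ee_pos: [0.6089, 0.2831, 0.1787]
orientation: [0.987, 0.158, -0.001, 0.0]
force: [0.1, -0.6, -0.6]
grip_width: 0.0851
grip_force: 0.0
```

```bash
python3 - <<'E'
from h import *
wrist("orange",(.6088,.2871),.012,"pics/w4.png")
plan(.6088,.2871,.002)
E
```

```text
expected px [316. 183.]
px [315.5 181.5] 59 59 pos [0.6093 0.2892] D 0.0601 e 0.0002
t 15.12 at [0.6093 0.283  0.1795] yaw 18.2 tilt [-0.0016 -0.0007] units [ 0.038 -0.137  5.916] mm [  1.1  -4.1 177.5] width 0.0857 gf 0.0 F [-0.2 -0.5 -0.2] j [ 0.28  0.32  1.63 -0.    1.19  1.54]
```

View pics/w4.png

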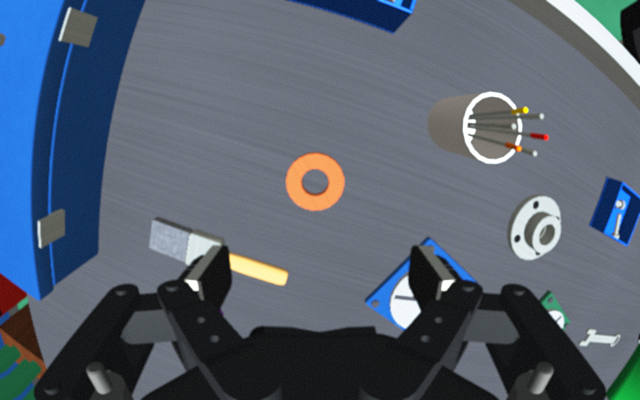

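The ring is at (315,181), diameter 60.1 mm as specified, at (0.609,0.289). The brush stays clear of the finger path.

Request:
play_rows(
  deltas=[0.06,-0.19,0.6,0,1,0,0,0.9,0,1,0,0,0.9,0,1,0,0,0.9,0,1,0,0,0.9,0,1,0,0,0.8,0,1,0,0,0.6,0,1,0,0,0.2,0,1,0,0,0.1,0,1,0,0,0,0,1,0,0,0,0,1],
)

```text
t: 16.03
ee_pos: [0.6109, 0.2903, 0.0052]
orientation: [0.987, 0.158, 0.001, -0.0]
force: [0.6, 0.5, 0.6]
grip_width: 0.0852
grip_force: 0.0
```

Request:
play_rows(
  deltas=[0,0,0,0,-1,0,0,0,0,-1,0,0,0,0,-1,0,0,0,0,-1,0,0,0,0,-1,0,0,0,0,-1,0,0,0,0,-1,0,0,0,0,-1],
)

```text
t: 16.7
ee_pos: [0.6112, 0.2906, 0.0062]
orientation: [0.987, 0.159, 0.002, 0.0]
force: [-0.9, -1.7, 6.5]
grip_width: 0.0558
grip_force: 62.1
```

Measured opening is 4 mm under the ring's diameter, so the bite may be shallow. I will regrip 4 mm lower.

Request:
play_rows(
  deltas=[0,0,0,0,0.2,0,0,0,0,1,0,0,0,0,1,0,0,0,0,1,0,0,0.14,0,1,0,0,0,0,1,0,0,0,0,1],
)

```text
t: 17.28
ee_pos: [0.6091, 0.2902, -0.0017]
orientation: [0.987, 0.159, -0.001, 0.0]
force: [0.4, -0.3, 0.5]
grip_width: 0.0854
grip_force: 0.0
```

Request:
play_rows(
  deltas=[0,0,0,0,-1,0,0,0,0,-1,0,0,0,0,-1,0,0,0,0,-1,0,0,0,0,-1,0,0,0,0,-1,0,0,0,0,-1,0,0,0,0,-1],
)

```text
t: 17.95
ee_pos: [0.6104, 0.2905, -0.0]
orientation: [0.987, 0.159, 0.001, -0.0]
force: [-1.1, 0.4, 5.6]
grip_width: 0.057
grip_force: 64.8
```

Opening now 57 mm, better. Lifting and checking that it is held level.

Request:
play_rows(
  deltas=[0,0,-0.4,0,-1,0,0,-0.7,0,-1,0,0,-0.8,0,-1,0,0,-0.8,0,-1,0,0,-0.8,0,-1,0,0,-0.8,0,-1,0,0,-0.5,0,-1,0,0,0,0,-1,0,0,0,0,-1],
)

```text
t: 18.7
ee_pos: [0.6094, 0.2903, 0.1431]
orientation: [0.987, 0.159, 0.0, -0.0]
force: [0.2, -0.0, -3.1]
grip_width: 0.0568
grip_force: 64.8
```

```bash
python3 - <<'E'
from h import *
p=arm.sense()["ee_pos"]
c,im=wrist("orange",p[:2],p[2]+.014)
cv2.imwrite("pics/w5.png",im[130:400,130:510,::-1])
plan(.5178,.1144,.145)
E
```

```text
expected px [321. 265.]
px [320.  257.5] 126 119 pos [0.6099 0.2915] D 0.0603 e 0.0006
t 18.75 at [0.6085 0.29   0.1413] yaw 18.3 tilt [-0.0029 -0.0008] units [-4.706  4.611 -0.109] mm [-141.2  138.3   -3.3] width 0.057 gf 64.8 F [ 0.7  0.4 -3.3] j [0.29 0.37 1.65 0.   1.13 1.55]
```

View pics/w5.png

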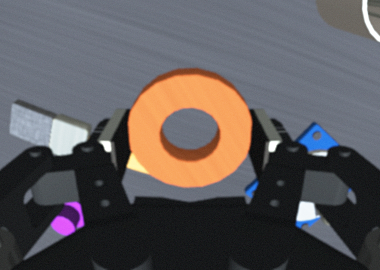

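The ring is held level and centred, bore at crop (190,130). Carrying it to the blue fixture.

Request:
play_rows(
  deltas=[-0.79,0.77,0,0,-1,-0.79,0.77,0,0,-1,-0.79,0.77,0,0,-1,-0.79,0.77,0,0,-1,-0.79,0.77,0,0,-1,-0.79,0.77,0,0,-1,0,0,0,0,-1,0,0,0,0,-1,0,0,0,0,-1],
)

```text
t: 19.5
ee_pos: [0.5172, 0.1141, 0.1415]
orientation: [0.987, 0.158, -0.001, -0.0]
force: [0.4, -0.5, -2.9]
grip_width: 0.057
grip_force: 65.0
```

```bash
python3 - <<'E'
from h import *
plan(.517,.1138,.02)
E
```

```text
t 19.5 at [0.5172 0.1141 0.1415] yaw 18.2 tilt [-0.0027  0.0003] units [-0.     0.011  4.051] mm [ -0.    0.3 121.5] width 0.057 gf 65.0 F [ 0.4 -0.5 -2.9] j [0.03 0.06 2.01 0.   1.08 1.28]
```

Request:
play_rows(
  deltas=[0,0,0.6,0,-1,0,0,0.7,0,-1,0,0,0.7,0,-1,0,0,0.6,0,-1,0,0,0.5,0,-1,0,0,0.4,0,-1,0,0,0.25,0,-1,0,0,0.1,0,-1,0,0,0,0,-1,0,0,0,0,-1],
)

```text
t: 20.33
ee_pos: [0.5188, 0.1143, 0.0282]
orientation: [0.987, 0.159, 0.001, 0.0]
force: [1.0, -0.1, -2.7]
grip_width: 0.057
grip_force: 65.0
```

Request:
play_rows(
  deltas=[0,0,0.1,0,-1,0,0,0.1,0,-1,0,0,0,0,-1,0,0,0,0,-1],
)

```text
t: 20.67
ee_pos: [0.5181, 0.1141, 0.0217]
orientation: [0.987, 0.159, 0.0, 0.0]
force: [0.5, -0.4, -3.0]
grip_width: 0.0567
grip_force: 65.0
```

Request:
play_rows(
  deltas=[0,0,0.04,0,-1,0,0,0,0,-1,0,0,0,0,0.5,0,0,0,0,1,0,0,0,0,1,0,0,0,0,1,0,0,-0.4,0,1,0,0,-0.9,0,1,0,0,-0.9,0,1,0,0,-0.9,0,1,0,0,-0.9,0,1,0,0,-0.9,0,1],
)

```text
t: 21.67
ee_pos: [0.518, 0.1142, 0.17]
orientation: [0.987, 0.159, 0.001, 0.0]
force: [0.5, -0.9, -0.0]
grip_width: 0.0852
grip_force: 0.0
```

Request:
play_rows(
  deltas=[0.5,0.5,-0.3,0,1,0.9,0.9,0,0,1,0.9,0.9,0,0,1,0.5,0.6,0,0,1,0,0,0,0,1,0,0,0,0,1,0,0,0,0,1],
)

```text
t: 22.25
ee_pos: [0.6245, 0.0581, 0.1767]
orientation: [0.987, 0.159, -0.0, -0.0]
force: [-0.5, -0.0, 0.5]
grip_width: 0.0856
grip_force: 0.0
```

```bash
python3 - <<'E'
from h import *
c=cams.get_calibration("wrist");im=cams.grab_frame("wrist");cv2.imwrite("pics/w6.png",im[:,:,::-1])
for b in blobs(im,"orange",300):
    print(cv2.boundingRect(b),circ("wrist",b,.032,c))
for b in blobs(im,"pale",600):
    x,y,w,h=cv2.boundingRect(b)
    print((x,y,w,h),[ (z,*[np.round(v,4) for v in circ("wrist",b,z,c)]) for z in (.012,)])
plan(.642,.028,.2)
E
```

```text
(222, 239, 44, 52) (array([0.51941675, 0.11422315]), np.float64(0.029978171734855376), np.float64(0.0010141513254187287))
(200, 219, 83, 79) [(0.012, array([0.5145, 0.1167]), np.float64(0.0488), np.float64(0.0004))]
(31, 180, 39, 45) [(0.012, array([0.4923, 0.4157]), np.float64(0.0443), np.float64(0.0067))]
(338, 142, 83, 84) [(0.012, array([6.44e-01, 1.00e-04]), np.float64(0.0441), np.float64(0.0001))]
(185, 14, 76, 76) [(0.012, array([0.7264, 0.1976]), np.float64(0.0409), np.float64(0.0003))]
(531, 0, 91, 73) [(0.012, array([ 0.8587, -0.2112]), np.float64(0.1126), np.float64(0.0103))]
t 22.3 at [0.6242 0.0584 0.1766] yaw 18.3 tilt [-0.0008  0.0003] units [ 0.246  1.149 -0.781] mm [  7.4  34.5 -23.4] width 0.0851 gf 0.0 F [0.5 0.9 0. ] j [-0.07  0.23  1.75  0.    1.16  1.18]
```

View pics/w6.png

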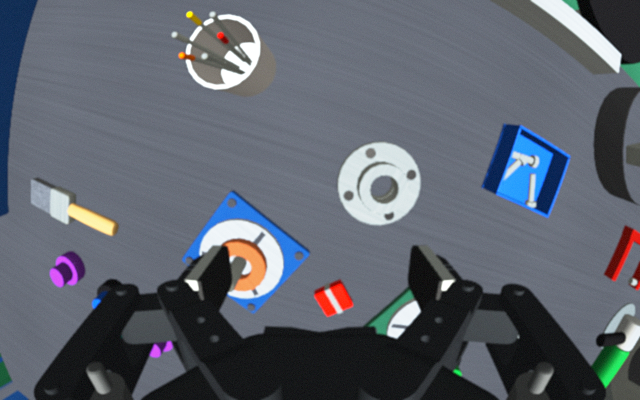

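Ring at (244,265), lying flat over the blue pin. Flange at (379,183), fitted diameter 88.2 mm, centre (0.644,0.000). Moving over it and descending to the hub.

Request:
play_rows(
  deltas=[0,0.7,0,0,1,0.016,0.7,0.2,0,1,0,0.65,0.4,0,1,0,0,0.8,0,1,0,0,0.8,0,1,0,0,0.8,0,1,0,0,0.8,0,1,0,0,0.7,0,1,0,0,0.5,0,1,0,0,0.2,0,1,0,0,0,0,1,0,0,0,0,1],
)

```text
t: 23.3
ee_pos: [0.6452, -0.0001, 0.0213]
orientation: [0.987, 0.159, 0.001, 0.0]
force: [-0.4, -0.7, 0.1]
grip_width: 0.0854
grip_force: 0.0
```

```bash
python3 - <<'E'
from h import *
plan(.644,.0,.0125)
E
```

```text
t 23.3 at [ 6.452e-01 -1.000e-04  2.130e-02] yaw 18.3 tilt [ 0.0011 -0.0002] units [-0.038 -0.018  0.295] mm [-1.1 -0.5  8.8] width 0.0854 gf 0.0 F [-0.4 -0.7  0.1] j [-0.16  0.46  1.77  0.    0.91  1.09]
```

Request:
play_rows(
  deltas=[-0.03,0,0.15,0,1,0,0,0.12,0,1,0,0,0,0,1,0,0,0,0,0.4,0,0,0,0,0.4,0,0,0,0,0.4,0,0,0,0,0.4],
)

```text
t: 23.88
ee_pos: [0.6441, -0.0007, 0.0126]
orientation: [0.987, 0.159, 0.0, 0.0]
force: [-1.1, 0.3, -0.9]
grip_width: 0.0596
grip_force: 0.0
```

Request:
play_rows(
  deltas=[0,0,0,0,-1,0,0,0,0,-1,0,0,0,0,-1,0,0,0,0,-1,0,0,0,0,-1,0,0,0,0,-1],
)

```text
t: 24.38
ee_pos: [0.6443, -0.0007, 0.0131]
orientation: [0.987, 0.159, 0.0, 0.0]
force: [-2.0, 1.1, 4.9]
grip_width: 0.0482
grip_force: 62.7
```

Opening 48 mm, consistent with the 50 mm hub. Lifting.

Request:
play_rows(
  deltas=[0,0,-0.4,0,-1,0,0,-0.7,0,-1,0,0,-0.8,0,-1,0,0,-0.8,0,-1,0,0,-0.8,0,-1,0,0,-0.8,0,-1,0,0,-0.7,0,-1,0,0,0,0,-1,0,0,0,0,-1],
)

```text
t: 25.13
ee_pos: [0.6436, -0.0006, 0.1617]
orientation: [0.987, 0.159, -0.0, 0.0]
force: [-0.1, -0.3, -7.6]
grip_width: 0.0476
grip_force: 64.1
```

```bash
python3 - <<'E'
from h import *
p=arm.sense()["ee_pos"]
c=cams.get_calibration("wrist");im=cams.grab_frame("wrist")
cv2.imwrite("pics/w7.png",im[130:400,130:510,::-1])
plan(.5178,.1144,.165)
E
```

```text
t 25.18 at [ 6.423e-01 -5.000e-04  1.597e-01] yaw 18.3 tilt [-0.0041  0.0005] units [-2.742 -4.938 -0.157] mm [ -82.3 -148.1   -4.7] width 0.0479 gf 64.1 F [-0.3 -0.1 -8.2] j [-0.16  0.28  1.72 -0.    1.15  1.09]
```

View pics/w7.png

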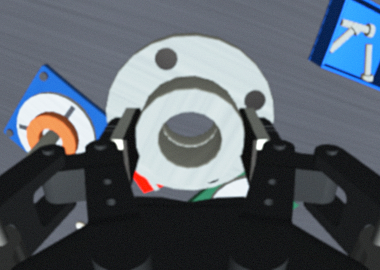

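The flange hangs level by its hub, bore at crop (190,130). Carrying it to the blue fixture.

Request:
play_rows(
  deltas=[-0.46,-0.82,0,0,-1,-0.46,-0.82,0,0,-1,-0.46,-0.82,0,0,-1,-0.46,-0.82,0,0,-1,-0.46,-0.82,0,0,-1,-0.46,-0.82,0,0,-1,0,0,0,0,-1,0,0,0,0,-1,0,0,0,0,-1],
)

```text
t: 25.93
ee_pos: [0.5179, 0.1134, 0.1601]
orientation: [0.987, 0.159, -0.002, -0.0]
force: [0.7, 0.2, -7.8]
grip_width: 0.0476
grip_force: 64.6
```

```bash
python3 - <<'E'
from h import *
plan(.5178,.1144,.047)
E
```

```text
t 25.93 at [0.5179 0.1134 0.1601] yaw 18.3 tilt [-0.0033 -0.0005] units [ 0.019 -0.029  3.77 ] mm [  0.6  -0.9 113.1] width 0.0476 gf 64.6 F [ 0.7  0.2 -7.8] j [ 0.02  0.04  1.99 -0.    1.11  1.28]
```

Request:
play_rows(
  deltas=[0.01,-0.03,0.6,0,-1,0,0,0.7,0,-1,0,0,0.6,0,-1,0,0,0.5,0,-1,0,0,0.4,0,-1,0,0,0.3,0,-1,0,0,0.2,0,-1,0,0,0.2,0,-1,0,0,0,0,-1,0,0,0,0,-1],
)

```text
t: 26.77
ee_pos: [0.5194, 0.1144, 0.0576]
orientation: [0.987, 0.159, 0.0, 0.0]
force: [0.3, 0.1, -7.4]
grip_width: 0.0479
grip_force: 64.6
```

Request:
play_rows(
  deltas=[0,0,0.1,0,-1,0,0,0.07,0,-1,0,0,0,0,-1,0,0,0,0,-1],
)

```text
t: 27.1
ee_pos: [0.5191, 0.1145, 0.0524]
orientation: [0.987, 0.159, 0.0, 0.0]
force: [-1.3, -0.1, -7.6]
grip_width: 0.0479
grip_force: 64.6
```

Request:
play_rows(
  deltas=[0,0,0.1,0,-1,0,0,0.04,0,-1,0,0,0,0,-1,0,0,0,0,-1],
)

```text
t: 27.43
ee_pos: [0.5189, 0.1145, 0.0478]
orientation: [0.987, 0.159, -0.0, -0.0]
force: [-0.3, -0.6, -6.5]
grip_width: 0.0478
grip_force: 64.7
```

Request:
play_rows(
  deltas=[0,0,0.04,0,-1,0,0,0,0,-1,0,0,0,0,0.3,0,0,0,0,0.6,0,0,0,0,0.6,0,0,0,0,0.6,0,0,-0.4,0,0.6,0,0,-0.9,0,0.6,0,0,-0.9,0,0.6,0,0,-0.9,0,0.6,0,0,-0.9,0,0.6,0,0,-0.3,0,0.6],
)

```text
t: 28.43
ee_pos: [0.5219, 0.1146, 0.1821]
orientation: [0.987, 0.159, 0.005, 0.001]
force: [0.9, -0.6, 1.2]
grip_width: 0.0682
grip_force: 0.0
```

```bash
python3 - <<'E'
from h import *
im=cams.grab_frame("scene");cv2.imwrite("pics/s4.png",cv2.resize(im[60:290,260:480,::-1],None,fx=2.5,fy=2.5))
plan(.385,.282,.18)
E
```

```text
t 28.48 at [0.5221 0.1146 0.1819] yaw 18.3 tilt [0.0103 0.0003] units [-2.59  -6.731  0.019] mm [ -77.7 -201.9    0.6] width 0.0686 gf 0.0 F [0.9 0.2 1.8] j [ 0.03  0.02  1.97 -0.    1.14  1.28]
```

View pics/s4.png

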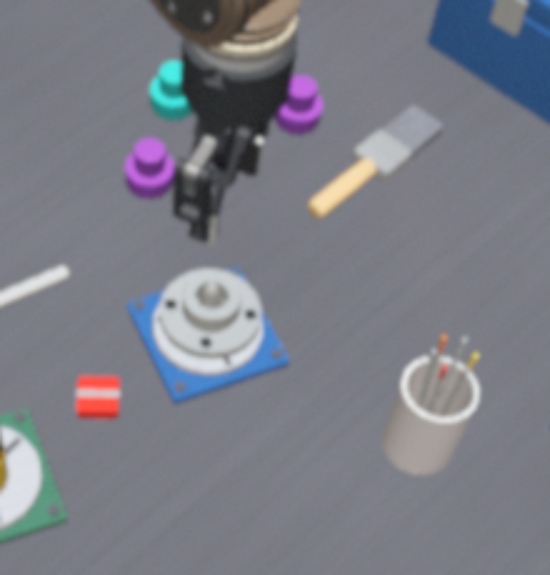

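The flange lies level on the blue fixture, hub up, pin visible in the bore at crop (212,290). Jar standing. Now the blue cap.

Request:
play_rows(
  deltas=[-0.32,-0.84,0,0,0.4,-0.32,-0.84,0,0,0.4,-0.32,-0.84,0,0,0.4,-0.32,-0.84,0,0,0.4,-0.32,-0.84,0,0,0.4,-0.32,-0.84,0,0,0.4,-0.32,-0.84,0,0,0.4,-0.32,-0.84,0,0,0.4,0,0,0,0,0.4,0,0,0,0,0.4,0,0,0,0,0.4],
)

```text
t: 29.4
ee_pos: [0.3828, 0.2815, 0.175]
orientation: [0.987, 0.159, -0.001, 0.0]
force: [0.6, 0.3, 0.1]
grip_width: 0.06
grip_force: 0.0
```

```bash
python3 - <<'E'
from h import *
wrist("blue",(.3863,.2845),.046)
plan(.3863,.2845,.024)
E
```

```text
expected px [318. 188.]
px [317.  186.5] 34 35 pos [0.3872 0.2868] D 0.0314 e 0.0004
t 29.45 at [0.3832 0.2812 0.1752] yaw 18.2 tilt [-0.0007 -0.0007] units [ 0.137 -0.073  5.041] mm [  4.1  -2.2 151.2] width 0.0598 gf 0.0 F [ 0.2 -0.2 -0.6] j [ 0.42 -0.11  2.11 -0.    1.14  1.67]
```

The blue knob (317,186) measures 31 mm at (0.387,0.287), which agrees with the top view. Grasping it.

Request:
play_rows(
  deltas=[0.09,-0.06,0.6,0,0.4,0.08,-0.06,0.8,0,0.4,0,0,0.8,0,0.4,0,0,0.8,0,0.4,0,0,0.8,0,0.4,0,0,0.7,0,0.4,0,0,0.5,0,0.4,0,0,0,0,0.4,0,0,0,0,0.4],
)

```text
t: 30.2
ee_pos: [0.3867, 0.2858, 0.025]
orientation: [0.987, 0.158, -0.001, 0.0]
force: [1.0, 1.0, -0.2]
grip_width: 0.0597
grip_force: 0.0
```

Request:
play_rows(
  deltas=[0,0,0,0,-1,0,0,0,0,-1,0,0,0,0,-1,0,0,0,0,-1,0,0,0,0,-1,0,0,0,0,-1,0,0,0,0,-1,0,0,0,0,-1],
)

```text
t: 30.87
ee_pos: [0.3882, 0.2874, 0.0276]
orientation: [0.987, 0.159, 0.002, -0.0]
force: [1.0, -1.1, 6.3]
grip_width: 0.0279
grip_force: 59.6
```

Request:
play_rows(
  deltas=[0,0,-0.5,0,-1,0,0,-0.8,0,-1,0,0,-0.8,0,-1,0,0,-0.8,0,-1,0,0,-0.8,0,-1,0,0,-0.8,0,-1,0,0,-0.5,0,-1,0,0,0,0,-1,0,0,0,0,-1],
)

```text
t: 31.62
ee_pos: [0.3868, 0.287, 0.1762]
orientation: [0.987, 0.159, 0.001, -0.0]
force: [0.8, -1.1, -2.0]
grip_width: 0.0274
grip_force: 59.3
```

```bash
python3 - <<'E'
from h import *
p=arm.sense()["ee_pos"]
wrist("blue",p[:2],p[2]+.022)
plan(.5178,.1144,.175)
E
```

```text
expected px [322. 273.]
px [320. 264.] 64 74 pos [0.3898 0.2891] D 0.0336 e 0.0011
t 31.67 at [0.386  0.2866 0.1748] yaw 18.3 tilt [-0.0012 -0.0005] units [ 2.373  6.828 -0.009] mm [ 71.2 204.8  -0.3] width 0.0275 gf 59.3 F [ 0.4 -0.1 -1.3] j [ 0.43 -0.09  2.09  0.    1.14  1.68]
```

Request:
play_rows(
  deltas=[0.29,0.85,0,0,-1,0.29,0.85,0,0,-1,0.29,0.85,0,0,-1,0.29,0.85,0,0,-1,0.29,0.85,0,0,-1,0.29,0.85,0,0,-1,0.29,0.85,0,0,-1,0.29,0.85,0,0,-1,0,0,0,0,-1,0,0,0,0,-1,0,0,0,0,-1],
)

```text
t: 32.58
ee_pos: [0.5154, 0.1151, 0.1738]
orientation: [0.987, 0.159, -0.002, -0.0]
force: [-0.6, 0.4, -1.3]
grip_width: 0.028
grip_force: 59.5
```

```bash
python3 - <<'E'
from h import *
plan(.517,.114,.0945)
E
```

```text
t 32.58 at [0.5154 0.1151 0.1738] yaw 18.2 tilt [-0.0041  0.0003] units [0.05  0.056 2.642] mm [ 1.5  1.7 79.3] width 0.028 gf 59.5 F [-0.6  0.4 -1.3] j [0.03 0.02 1.99 0.   1.14 1.28]
```

Request:
play_rows(
  deltas=[0.03,0.04,0.5,0,-1,0,0,0.6,0,-1,0,0,0.5,0,-1,0,0,0.4,0,-1,0,0,0.3,0,-1,0,0,0.2,0,-1,0,0,0,0,-1,0,0,0,0,-1],
)

```text
t: 33.25
ee_pos: [0.518, 0.1143, 0.1009]
orientation: [0.987, 0.159, 0.0, -0.0]
force: [0.3, 0.4, -1.9]
grip_width: 0.0279
grip_force: 59.5
```

Request:
play_rows(
  deltas=[0,0,0.08,0,-1,0,0,0.06,0,-1,0,0,0,0,-1,0,0,0,0,-1],
)

```text
t: 33.58
ee_pos: [0.5181, 0.1141, 0.0969]
orientation: [0.987, 0.159, 0.0, 0.0]
force: [0.4, -0.5, -1.8]
grip_width: 0.0278
grip_force: 59.5
```

Request:
play_rows(
  deltas=[0,0,0.07,0,-1,0,0,0,0,-1,0,0,0,0,-1],
)

```text
t: 33.83
ee_pos: [0.5185, 0.1141, 0.0956]
orientation: [0.987, 0.159, 0.001, 0.0]
force: [-1.7, 0.1, 4.6]
grip_width: 0.0274
grip_force: 59.9
```

Contact at the expected height, 4.6 N. Releasing and retreating.

Request:
play_rows(
  deltas=[0,0,0,0,-0.3,0,0,0,0,0,0,0,0,0,0.4,0,0,0,0,0.4,0,0,0,0,0.4,0,0,-0.4,0,0.4,0,0,-0.9,0,0.4,0,0,-0.9,0,0.4,0,0,-0.8,0,0.4,0,0,-0.5,0,0.4,-0.3,0,0,0,0.4,-0.5,0,0,0,0.4],
)

```text
t: 34.83
ee_pos: [0.4959, 0.1065, 0.2012]
orientation: [0.987, 0.159, 0.002, 0.0]
force: [-0.3, -1.6, 0.0]
grip_width: 0.0595
grip_force: 0.0
```

```bash
python3 - <<'E'
from h import *
im=cams.grab_frame("scene");cv2.imwrite("pics/s5.png",cv2.resize(im[80:330,190:470,::-1],None,fx=2.3,fy=2.3))
plan(.5,.11,.2)
E
```

```text
t 34.88 at [0.4924 0.1061 0.1993] yaw 18.3 tilt [-0.0026 -0.0006] units [ 0.283 -0.043 -0.025] mm [ 8.5 -1.3 -0.8] width 0.0598 gf 0.0 F [-1.   1.6 -2.2] j [ 0.01 -0.07  2.02 -0.    1.19  1.26]
```

View pics/s5.png

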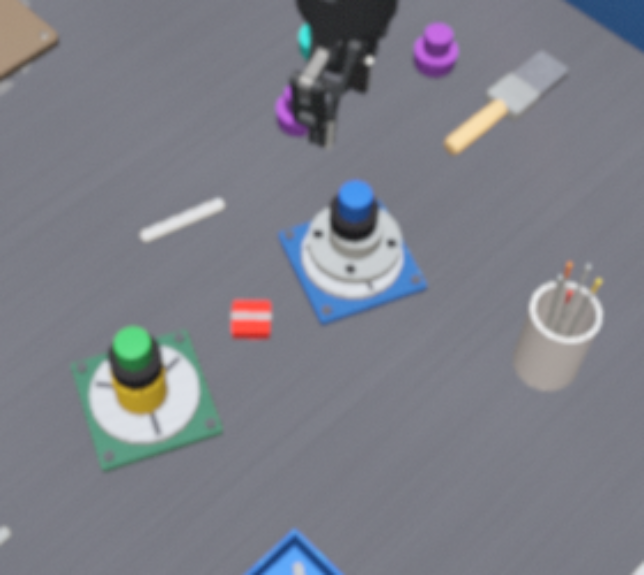

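Both stacks are complete and upright: blue knob at (355,200), green knob at (132,345). The jar is standing and the gripper is clear.

```bash
python3 -c "
from cell import job_done
print(job_done())"
```

```text
the job is handed in; nothing more can be done
None
```

Both fixtures are loaded in the order asked, with the electrode jar still standing and the look-alikes left alone; the job was handed in at about 35 s of the 118 s allowed, and no verdict was returned.

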